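# Seat a specimen holder and hold the loupe at its focal height

### The job

Push the aluminium specimen holder's sleeve fully home on the spigot of the grey inspection stand and let go of it; then pick up the black loupe and hold it upright and level over the specimen, centred on it, with the loupe's lower rim at the height of the black line round the yellow collar on the stand's rod. Finish while holding the loupe still there in the gripper: do not put it down or let go. Never touch the holder, specimen or stand with the loupe, do not shift the yellow collar, and leave the vial, the white-capped canister and the green specimen mount where they are.

Things in the scene. Friction and masses are not known exactly. Their poses are not given: they have to be found in the camera images.
- stand: Fixed grey inspection stand. Origin on the worktop under the spigot's axis; z up, x towards the rod (away from the robot, +-0.35 rad). Base plate x -45 to 125, y -40 to 40, 12 mm high. Flange 42 mm wide, top at z 18 mm; on it the upright steel spigot, 22 mm in diameter, to z 40 mm, its last 4 mm tapering to 16 mm. At x = 100 mm an 8 mm rod, top at z 147 mm, with the yellow collar.
- seat (a point): Centre of the top of the flange at the foot of the spigot, 18 mm above the worktop: the holder's underside rests here when it is home. z up.
- holder: Loose upright aluminium specimen holder, a round sleeve 36 mm in diameter, about 0.12 kg. Origin at the centre of its underside, z up. Socket from below: 25 mm wide (1.5 mm clearance round the spigot), 28 mm deep, so that its underside rests on the flange when home. Straight side to grip from 0 to 46 mm height; a brown specimen 25 mm wide stands in its top, face at 56 mm.
- specimen_face (a point): Centre of the specimen's upper face, on the holder's axis 56 mm above its underside (74 mm above the worktop when the holder is home).
- loupe: Loose black stand loupe, a round tube with a lens, 42 mm in diameter at the wider upper end and about 40 mm below, 37 mm high, about 0.06 kg, standing upright on a fixed white pad (90 x 90 mm, 3 mm thick) on the worktop; grip it across its side. Origin at the centre of its lower rim (underside), z up along its axis.
- focus_mark (a point): Centre of the yellow collar (20 mm wide, 8 mm high) on the stand's rod, 100 mm from the spigot's axis, at the height of the black line round its middle: 100 to 126 mm above the worktop, different each time (26 to 52 mm above the face of the seated specimen). It slides on the rod if pushed with over 4 N. z up.
- vial: Bystander: glass sample vial with a red cap, 24 mm in diameter, 52 mm high, upright; origin at the centre of its underside.
- canister: Bystander: black screw canister with a white cap, 40 mm in diameter, 62 mm high, upright; origin at the centre of its underside.
- green_mount: Bystander: green round specimen mount, 30 mm in diameter, 21 mm high; origin at the centre of its underside.
There are look-alikes about, which are no part of the job. What is shaped like the loupe but blue or purple is not meant.

How it is judged:
By the outcome, as a careful person would: the job done as asked, in the order asked, and still so for the second after the job is handed in, while the arm keeps its last pose, push and grip.
It also fails if it takes over 64 s, if anything falls off the work surface, if the arm or the gripper's body presses on something with over 40 N, if the wrist force passes 120 N, or if a joint passes its speed limit or range.

### The arm

A 6-joint arm with a two-finger parallel gripper is mounted at the origin on a cart in front of the work surface, level with it; the furniture and walls round the work are solid. World frame = base frame: x ahead of the robot, y to its left, z up, the work surface at z = 0. Lengths are in m, angles in rad, forces in N, time in s.
With the tool pointing down it reaches from about 0.375 to 0.975 m from the base axis. Payload 3.8 kg.
Tool frame: the origin (TCP) lies at the very end of the fingers, on their centre line; the grasp point (between the pads) lies behind it (bot.tcp_to_grasp is the y of the grasp point in the tool frame, in m); y points along the fingers, z is the direction in which the jaws open and shut, and the axes are right-handed (so a half turn about y gives the same grasp; the last joint's range is limited). The gripper opens to 85 mm and grips with 20 to 120 N. Pads are 22 mm wide; open, the fingers measure 114 mm over their backs; the gripper's body (76 mm by 85 mm) begins 54 mm behind the grasp point. The pads swing forward as they close: fully open they stand 13 mm farther back than shut.
Start: joints at [-1.383, 0.264, 1.604, -0, 1.274, -0.037], TCP at [0.15, -0.658, 0.231] pointing down, gripper open.
Joint ranges: [-2.63, 2.63], [-0.94, 2.18], [0.31, 2.57], [-1.31, 4.45], [0, 2.66], [-2.55, 2.55]. Speed limits (rad/s): [2.57, 2.57, 3.14, 3.14, 3.14, 3.14].

### API

Orientations are given as a rotation vector (axis times angle).
In Python, from workcell import bot, optics, workorder gives the robot as it stands.
- The arm moves only by the shell command python3 -m handwheel 'ROWS' [FORCE]. ROWS is JSON, a list of rows, each a list of 7 numbers: the shift along the tool's x, y, z in m, then the turn, a rotation vector about the tool's x, y, z in rad, then the opening, from 0 (shut) to 1 (fully open). A call has 1 to 8 rows; each row shifts and turns the commanded pose from where the row before left it, along the tool's axes as they then stand; what a row does not reach is not made up. A row lasts 1/8 s, in which the tool goes at most 62.5 mm and 10.7 degrees, less where a joint would pass 70% of its speed; a pose out of reach is approached as far as the arm can. A call with a gripper value outside its range is refused whole. The fingers move at their own pace and stop on an object; FORCE is the grip in N (left out, the last holds). Time passes only in rows, so rows that do not move let the fingers close. It gives the time, the measured TCP pose, the force and the opening at its end, in the units of the state.
- bot.read_state(): the state, without advancing time (a new reading comes with each control period).
- optics.read_camera(name): name is "side" or "top" or "wrist"; returns a dict with "image" (384x512x3 uint8, red, green, blue), "z_map" (384x512 float32, m along the optical axis (not along the pixel's ray), 0 where there is no reading), "mtx" (3x3 intrinsics, pixels), "world_from_camera" (4x4, takes a point from camera to world coordinates); the wrist camera has in their place "hand_eye" (4x4, takes a point from camera to tool coordinates, whose origin is the TCP and whose axes are the tool frame's). Camera axes: x right, y down, z forward; pixel columns grow to the right and rows downward; lengths in m; the calibration is good to about 2 mm. A picture is of the moment at which its call begins: read the wrist's pose just before it.
- workorder.finish_job(): hands the job in, once; it reports no verdict.
The state is a dict: "time": time; "q": joint angles; "joint_vel": joint speeds; "joint_torque": joint torques, N m; "tool_pos": TCP position; "tcp_rot": TCP orientation; "wrist_force": force on the tool from outside, world axes, zero at the start; "torque": the same for the moment, N m; "width": opening from 0.0 (shut) to 1.0 (fully open).
Only numpy, scipy, OpenCV 4.12 (cv2) and the standard library are available. Lean on these libraries where they do the work, as an engineer would, in place of code of your own. Each camera call takes 0.05 s, during which the arm holds its last target.

## Working session

There is one attempt and no reset: what is moved stays moved. The work goes in short steps, Python scripts to look and compute and a shell command to move; the robot and the scene stay as the last step left them, time stands still between calls to the robot, and variables do not carry over. Pictures are saved under pics/ and viewed, and the job is handed in when it is done.

```bash
mkdir -p pics; ls; cat > h.py <<'E'
import numpy as np, cv2
from scipy.spatial.transform import Rotation as R
from workcell import bot, optics, workorder
def cam(name, fn=None):
    s=bot.read_state(); c=optics.read_camera(name)
    if 'hand_eye' in c:
        T=np.eye(4);T[:3,:3]=R.from_rotvec(s['tcp_rot']).as_matrix();T[:3,3]=s['tool_pos']
        c['W']=T@np.array(c['hand_eye'])
    else: c['W']=np.array(c['world_from_camera'])
    if fn: cv2.imwrite('pics/'+fn,cv2.cvtColor(c['image'],cv2.COLOR_RGB2BGR)); np.savez('pics/'+fn+'.npz',z=c['z_map'],K=c['mtx'],W=c['W'],im=c['image'])
    return c
def cloud(fn):
    d=np.load('pics/'+fn+'.npz'); z=d['z'];K=d['K']
    v,u=np.mgrid[:z.shape[0],:z.shape[1]]
    P=np.stack([(u-K[0,2])/K[0,0]*z,(v-K[1,2])/K[1,1]*z,z],-1)@d['W'][:3,:3].T+d['W'][:3,3]
    P[z<=0]=np.nan
    return P,d['im']
def proj(fn,X):
    d=np.load('pics/'+fn+'.npz');W=d['W'];p=(np.array(X)-W[:3,3])@W[:3,:3]
    q=p@d['K'].T; return q[...,:2]/q[...,2:]
E
python3 - <<'E'
from h import *
print(bot.read_state(), bot.tcp_to_grasp)
print(R.from_rotvec(bot.read_state()['tcp_rot']).as_matrix().round(3))
for n in ['side','top','wrist']:
    c=cam(n,n+'1.png'); print(n,c['mtx'],c['W'].round(3))
E
```

```text
pics
{'time': 0.0, 'q': array([-1.38289215e+00,  2.64762026e-01,  1.60537965e+00, -3.00693476e-05,
        1.27369590e+00, -3.68632359e-02]), 'joint_vel': array([ 0.00174556, -0.00045712,  0.00019143, -0.0004723 ,  0.00120729,
        0.00187087]), 'joint_torque': array([-9.43634877e-04, -5.15109372e+01, -3.67318547e+01, -3.03954384e-04,
        1.30115775e-02, -1.83352512e-05]), 'tool_pos': array([ 0.15031938, -0.65729759,  0.229953  ]), 'tcp_rot': array([-0.23751373,  2.10493904, -2.10020708]), 'wrist_force': array([-0.32759811,  0.32366265,  0.85536168]), 'torque': array([0.07441795, 0.02327417, 0.03040276]), 'width': 0.9983455774037596} -0.0187
[[-0.975 -0.     0.223]
 [-0.223  0.002 -0.975]
 [-0.    -1.    -0.002]]
side [[349.63038224   0.         255.82068286]
 [  0.         349.63038224 198.63114949]
 [  0.           0.           1.        ]] [[-0.999  0.035 -0.023  0.556]
 [ 0.038  0.525 -0.85   1.013]
 [-0.017 -0.851 -0.525  0.681]
 [ 0.     0.     0.     1.   ]]
top [[455.59640258   0.         261.86525989]
 [  0.         455.59640258 195.18993081]
 [  0.           0.           1.        ]] [[ 1.000e-03 -9.990e-01  3.500e-02  4.650e-01]
 [-1.000e+00 -0.000e+00  4.000e-03  1.800e-02]
 [-4.000e-03 -3.500e-02 -9.990e-01  1.245e+00]
 [ 0.000e+00  0.000e+00  0.000e+00  1.000e+00]]
wrist [[303.12900849   0.         256.62509946]
 [  0.         303.12900849 193.25351789]
 [  0.           0.           1.        ]] [[ 0.223 -0.925 -0.307  0.229]
 [-0.975 -0.212 -0.069 -0.64 ]
 [-0.001  0.315 -0.949  0.372]
 [ 0.     0.     0.     1.   ]]
```

View pics/top1.png

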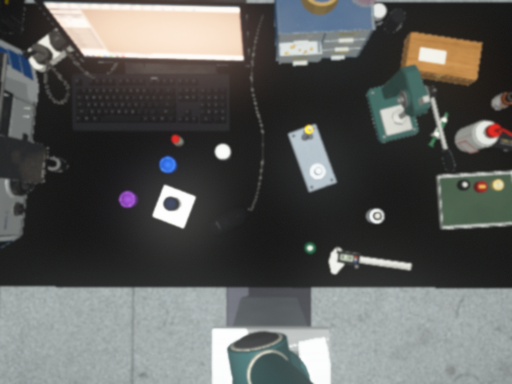

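View pics/side1.png

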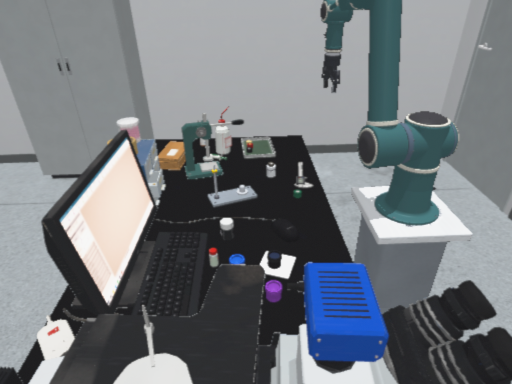

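The top view shows the stand (spigot at about (317,170), collar at (309,130)), the holder at (375,215) and the loupe on its pad at (173,203). The vial is at (177,140), the canister at (222,151) and the green mount at (310,248).

```bash
python3 - <<'E'
from h import *
P,im=cloud('top1.png')
for n,(u,v,r) in dict(spigot=(317,170,10),collar=(309,130,8),holder=(375,215,12),loupe=(173,203,12),pad=(160,210,3),can=(222,151,10),vial=(177,140,8),green=(310,248,8),desk=(270,220,5)).items():
    Q=P[v-r:v+r+1,u-r:u+r+1].reshape(-1,3); Q=Q[~np.isnan(Q[:,0])]
    zt=np.percentile(Q[:,2],97); print(n,P[v,u].round(4),'zmax',zt.round(4),'n',len(Q), 'mean top', Q[Q[:,2]>zt-.01].mean(0).round(4), 'elev mean',Q[Q[:,2]>max(0.012,zt*0.5)].mean(0).round(4))
for n in ['top1','side1']:
    im=cv2.imread(f'pics/{n}.png')
    if n=='top1': c=[im[110:260,280:430]]; 
    else: c=[im[140:220,180:330]]
    cv2.imwrite(f'pics/{n}c.png',cv2.resize(c[0],None,fx=4,fy=4,interpolation=cv2.INTER_CUBIC))
E
```

```text
spigot [ 0.5745 -0.124   0.0372] zmax 0.0398 n 440 mean top [ 0.5726 -0.1253  0.038 ] elev mean [ 0.572  -0.1256  0.0342]
collar [ 0.6624 -0.0925  0.143 ] zmax 0.1432 n 288 mean top [ 0.666  -0.0918  0.1444] elev mean [ 0.6653 -0.0908  0.1261]
holder [ 0.4553 -0.2736  0.0511] zmax 0.057 n 623 mean top [ 0.452  -0.277   0.0542] elev mean [ 0.4529 -0.2749  0.0488]
loupe [0.4867 0.2585 0.0357] zmax 0.0404 n 622 mean top [0.4849 0.2671 0.0364] elev mean [0.485  0.2671 0.0361]
pad [0.4681 0.3007 0.0015] zmax 0.0263 n 48 mean top [0.4746 0.2838 0.0414] elev mean [0.4746 0.2838 0.0414]
can [0.622  0.1265 0.0613] zmax 0.0645 n 439 mean top [0.6207 0.1266 0.0608] elev mean [0.6196 0.1261 0.0597]
vial [0.6527 0.2465 0.0494] zmax 0.0539 n 287 mean top [0.6548 0.2517 0.0513] elev mean [0.6535 0.2505 0.047 ]
green [ 0.3666 -0.1065  0.02  ] zmax 0.0241 n 288 mean top [ 0.367  -0.1045  0.0207] elev mean [ 0.3669 -0.1044  0.0206]
desk [ 4.41e-01  3.00e-04 -3.20e-03] zmax 0.0037 n 120 mean top [ 4.41e-01  3.00e-04 -5.00e-04] elev mean [nan nan nan]<stdin>:5: RuntimeWarning: Mean of empty slice.
  ret = um.true_divide(
```

View pics/top1c.png

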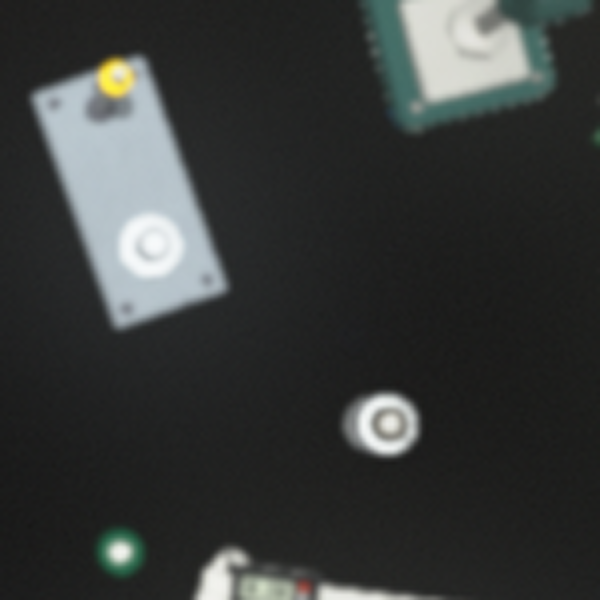

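View pics/side1c.png

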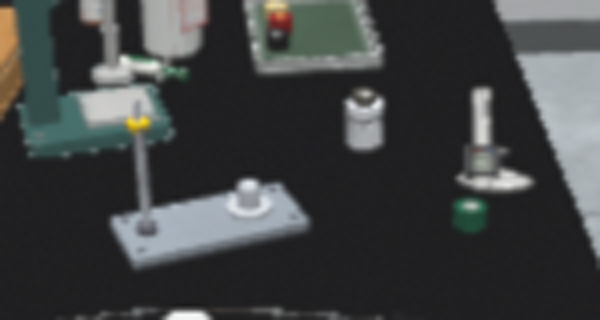

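View pics/wrist1.png

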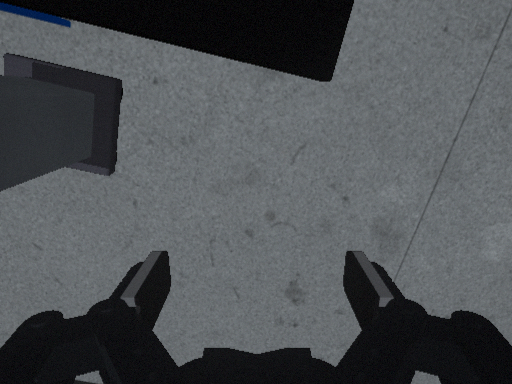

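```bash
python3 -m handwheel '[[-0.0475,0,-0.038,0,0,0,1],[-0.0475,0,-0.038,0,0,0,1],[-0.0475,0,-0.038,0,0,0,1],[-0.0475,0,-0.038,0,0,0,1],[-0.0475,0,-0.038,0,0,0,1],[-0.0475,0,-0.038,0,0,0,1],[-0.0475,0,-0.038,0,0,0,1],[-0.0475,0,-0.038,0,0,0,1]]' 40
python3 -m handwheel '[[0,0,0,0,-0.168,0,1],[0,0,0,0,-0.168,0,1],[0,0,0,0,-0.168,0,1],[0,0,0,0,-0.168,0,1],[0,0,0,0,-0.168,0,1],[0,0,0,0,-0.168,0,1],[0,0,0,0,-0.168,0,1],[0,0,0,0,-0.168,0,1]]'
python3 - <<'E'
from h import *
s=bot.read_state(); print(s['time'],s['q'],s['tool_pos'],R.from_rotvec(s['tcp_rot']).as_matrix().round(3))
cam('wrist','w2.png')
E
```

```text
time: 1.15
tool_pos: [0.4539, -0.2752, 0.2312]
tcp_rot: [-0.237, 2.102, -2.103]
wrist_force: [-0.3, -0.6, 0.4]
width: 0.999
time: 2.15
tool_pos: [0.4529, -0.2768, 0.2309]
tcp_rot: [-1.211, 1.207, -1.206]
wrist_force: [-0.2, -0.2, 0.0]
width: 0.998
2.15 [-5.95541297e-01 -9.06789998e-03  1.91057554e+00  2.73716976e-06
  1.24078719e+00 -5.99014553e-01] [ 0.45287277 -0.27679243  0.23090077] [[ 0.003 -0.001  1.   ]
 [-1.     0.     0.003]
 [-0.    -1.    -0.001]]
```

View pics/w2.png

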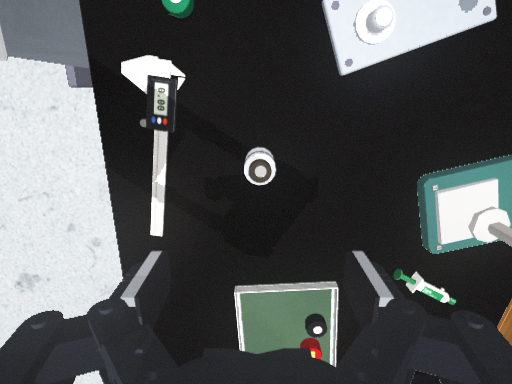

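The wrist view shows the holder at (260,168), midway between the fingers, and the spigot at (379,19). I'll enlarge both.

```bash
python3 - <<'E'
from h import *
im=cv2.imread('pics/w2.png')
a=cv2.resize(im[130:205,220:300],None,fx=8,fy=8,interpolation=cv2.INTER_CUBIC)[:600,:640]
b=cv2.resize(im[0:75,340:420],None,fx=8,fy=8,interpolation=cv2.INTER_CUBIC)
cv2.imwrite('pics/w2a.png',a);cv2.imwrite('pics/w2b.png',b)
P,_=cloud('w2.png')
for y in (135,145,150,155,160,165,170,175,180,184): print(y,P[y,260].round(4))
for y in (5,12,18,25,35): print(y,P[y,379].round(4))
E
```

```text
135 [ 4.564e-01 -2.455e-01  1.000e-04]
145 [ 0.4565 -0.258  -0.0016]
150 [ 0.4563 -0.2604  0.0197]
155 [ 0.4561 -0.2612  0.0456]
160 [ 0.4561 -0.2652  0.0527]
165 [ 0.4561 -0.27    0.0558]
170 [ 0.4561 -0.2755  0.0558]
175 [ 0.4561 -0.2811  0.0557]
180 [ 0.4562 -0.2868  0.0553]
184 [ 0.4563 -0.294   0.0464]
5 [ 0.5771 -0.111   0.0179]
12 [ 0.5702 -0.1221  0.0397]
18 [ 0.5712 -0.1271  0.0388]
25 [ 0.5722 -0.133   0.0382]
35 [ 0.5802 -0.1388  0.0193]
```

View pics/w2a.png

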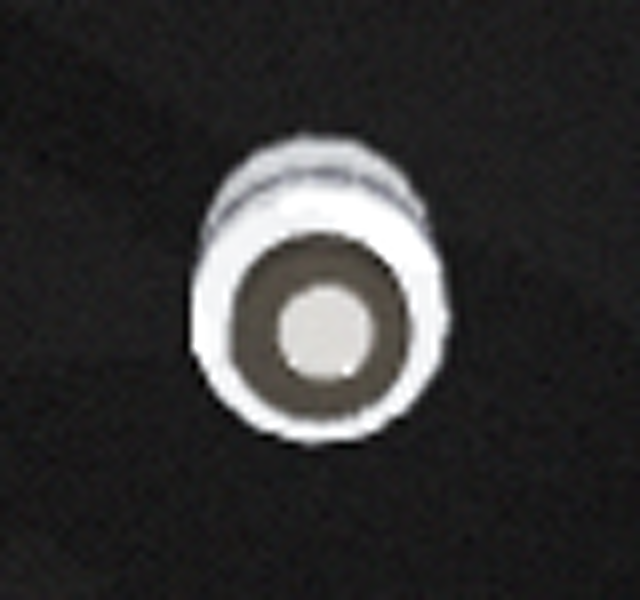

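View pics/w2b.png

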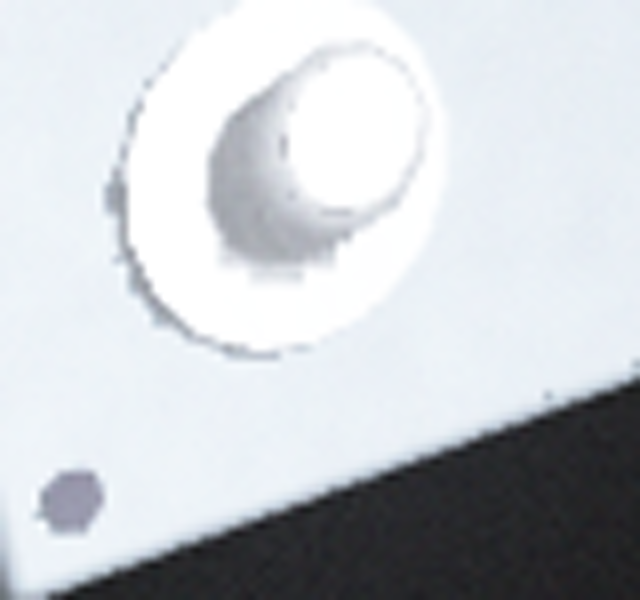

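```bash
cat >> h.py <<'E'
def onplane(fn,u,v,zz):
    d=np.load('pics/'+fn+'.npz');K=d['K'];W=d['W']
    r=W[:3,:3]@np.array([(u-K[0,2])/K[0,0],(v-K[1,2])/K[1,1],1]); return W[:3,3]+r*(zz-W[2,3])/r[2]
E
python3 - <<'E'
from h import *
print('holder',onplane('w2.png',259.6,170.3,.056).round(4))
print('spigot',onplane('w2.png',383.6,16.4,.040).round(4))
print('flange',onplane('w2.png',340+(125+447)/16-.4,(-25+355)/16-.4,.018).round(4))
E
```

```text
holder [ 0.4557 -0.2758  0.056 ]
spigot [ 0.5751 -0.1259  0.04  ]
flange [ 0.5751 -0.1248  0.018 ]
```

```bash
python3 -m handwheel '[[-0.001,0.05,0.0027,0,0,0,1],[0,0.05,0,0,0,0,1],[0,0.05,0,0,0,0,1],[0,0.04,0,0,0,0,1],[0,0.02,0,0,0,0,1],[0,0.009,0,0,0,0,1],[0,0,0,0,0,0,1]]' 40
python3 -m handwheel '[[0,0,0,0,0,0,0],[0,0,0,0,0,0,0],[0,0,0,0,0,0,0],[0,0,0,0,0,0,0],[0,0,0,0,0,0,0],[0,0,0,0,0,0,0]]' 40
python3 -m handwheel '[[0,-0.02,0,0,0,0,0],[0,-0.03,0,0,0,0,0],[0,-0.03,0,0,0,0,0],[0,0,0,0,0,0,0]]' 40
python3 - <<'E'
from h import *
cam('wrist','w3.png'); cam('side','s3.png')
im=cv2.imread('pics/s3.png');cv2.imwrite('pics/s3c.png',cv2.resize(im[80:230,180:330],None,fx=4,fy=4,interpolation=cv2.INTER_CUBIC))
E
```

```text
time: 3.08
tool_pos: [0.4556, -0.2758, 0.012]
tcp_rot: [-1.208, 1.212, -1.211]
wrist_force: [0.4, -0.5, 0.2]
width: 0.998
time: 3.82
tool_pos: [0.4565, -0.2764, 0.0134]
tcp_rot: [-1.208, 1.209, -1.212]
wrist_force: [-0.9, -0.2, 5.7]
width: 0.412
time: 4.32
tool_pos: [0.4578, -0.2772, 0.0948]
tcp_rot: [-1.207, 1.206, -1.215]
wrist_force: [0.2, -1.0, -0.5]
width: 0.405
```

View pics/w3.png

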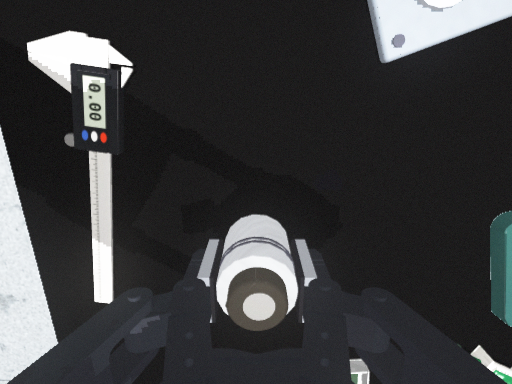

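View pics/s3c.png

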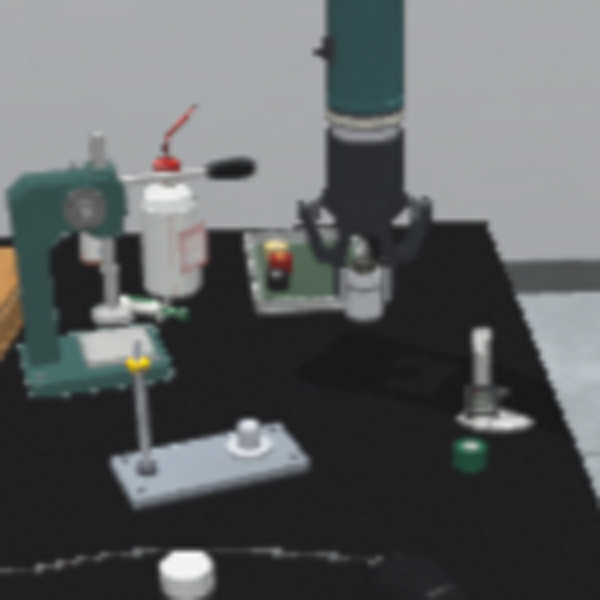

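The holder is gripped and lifted, with its face at about (258,299) in the wrist view. I'll carry it over the spigot and then measure.

```bash
python3 -m handwheel '[[-0.025,0,0.02,0,0,0,0],[-0.04,0,0.03,0,0,0,0],[-0.04,0,0.03,0,0,0,0],[-0.03,0,0.025,0,0,0,0],[-0.0165,0,0.0123,0,0,0,0],[0,0,0,0,0,0,0],[0,0,0,0,0,0,0]]' 40
python3 - <<'E'
from h import *
print(bot.read_state()['tool_pos'])
P=onplane('w3.png',258.5,299,.1374);print('held face vs tcp then',P, P-[.4578,-.2772,.0948])
cam('wrist','w4.png')
E
```

```text
time: 5.3
tool_pos: [0.5722, -0.1253, 0.0913]
tcp_rot: [-1.21, 1.212, -1.21]
wrist_force: [0.7, -0.7, -1.6]
width: 0.408
[ 0.57220273 -0.12530714  0.09133311]
held face vs tcp then [ 0.45811665 -0.27358013  0.1374    ] [0.00031665 0.00361987 0.0426    ]
```

View pics/w4.png

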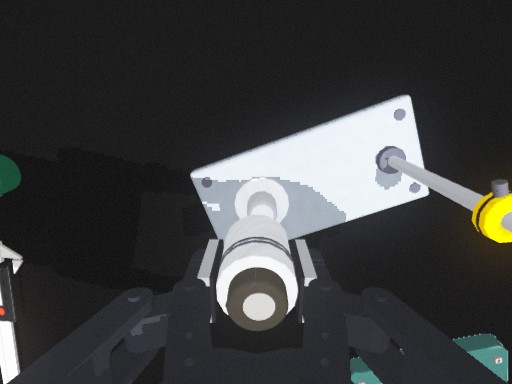

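```bash
python3 - <<'E'
from h import *
im=cv2.imread('pics/w4.png')
cv2.imwrite('pics/w4a.png',cv2.resize(im[170:340,200:320],None,fx=3.5,fy=3.5,interpolation=cv2.INTER_CUBIC))
P,_=cloud('w4.png')
for v in range(255,332,6): print(v,P[v,258].round(4))
for v in (185,195,205,210): print(v,P[v,262].round(4))
E
```

```text
255 [ 0.5727 -0.1088  0.1227]
261 [ 0.5726 -0.1111  0.1235]
267 [ 0.5726 -0.1136  0.124 ]
273 [ 0.5726 -0.114   0.1279]
279 [ 0.5726 -0.1131  0.1332]
285 [ 0.5726 -0.1158  0.1333]
291 [ 0.5726 -0.1188  0.133 ]
297 [ 0.5726 -0.1212  0.1334]
303 [ 0.5726 -0.1243  0.1331]
309 [ 0.5726 -0.1261  0.1345]
315 [ 0.5726 -0.1288  0.1346]
321 [ 0.5726 -0.1329  0.1334]
327 [ 0.5726 -0.1358  0.1334]
185 [ 0.5758 -0.1101  0.0183]
195 [ 0.5757 -0.1146  0.0282]
205 [ 0.5755 -0.1184  0.0385]
210 [ 0.5755 -0.1215  0.0397]
```

View pics/w4a.png

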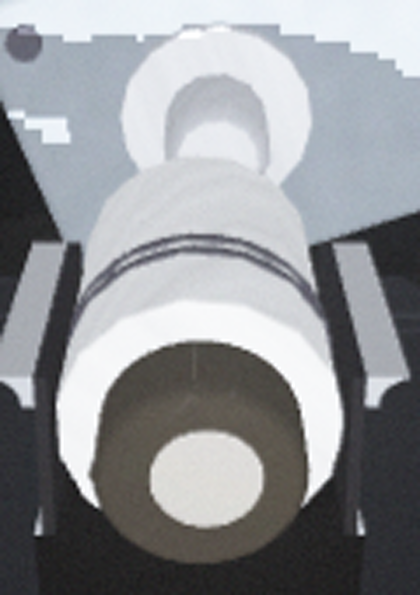

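```bash
python3 - <<'E'
from h import *
for z in (.1325,.1345): print('face',onplane('w4.png',258.7,306.1,z).round(4))
# fits from depth clouds
from scipy.optimize import least_squares
P,_=cloud('w4.png')
def fit(Q,r):
    f=least_squares(lambda c:np.hypot(Q[:,0]-c[0],Q[:,1]-c[1])-r,Q.mean(0)[:2]-[0,.01],loss='soft_l1',f_scale=.001); return f.x.round(4),len(Q),np.abs(f.fun).mean().round(5)
def sel(v0,v1,u0,u1,z0,z1):
    Q=P[v0:v1,u0:u1].reshape(-1,3); return Q[(Q[:,2]>z0)&(Q[:,2]<z1)]
print('holder side',fit(sel(218,262,225,295,.082,.118),.018))
print('spigot side',fit(sel(185,215,235,290,.022,.034),.011))
Q=sel(280,330,232,285,.131,.137);print('face z',np.median(Q[:,2]),Q.mean(0))
# flange circle via contour projection: compare predicted flange outline
im=cv2.imread('pics/w4.png')
t=np.linspace(0,2*np.pi,100)
for (cx,cy,r,z,col) in [(.5751,-.1255,.021,.018,(0,0,255)),(.5751,-.1255,.011,.036,(0,255,0))]:
    p=proj('w4.png',np.c_[cx+r*np.cos(t),cy+r*np.sin(t),0*t+z])
    im2=cv2.resize(im,None,fx=1,fy=1)
    for a,b in p: cv2.circle(im,(int(round(a)),int(round(b))),0,col,-1)
cv2.imwrite('pics/w4b.png',cv2.resize(im[165:235,215:310],None,fx=8,fy=8,interpolation=cv2.INTER_NEAREST))
E
```

```text
face [ 0.5729 -0.1263  0.1325]
face [ 0.5729 -0.1247  0.1345]
holder side (array([ 0.572 , -0.1266]), 2057, np.float64(0.00031))
spigot side (array([ 0.5753, -0.1259]), 153, np.float64(0.00018))
face z 0.13369376406362407 [ 0.5724503  -0.12461771  0.13363131]
```

View pics/w4b.png

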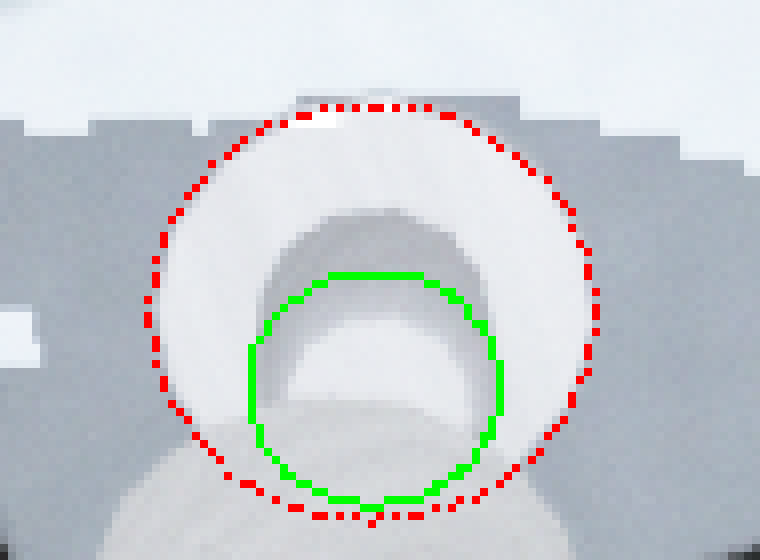

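```bash
python3 -m handwheel '[[-0.0003,0.01,0.0028,0,0,0,0],[0,0.015,0,0,0,0,0],[0,0.008,0,0,0,0,0],[0,0,0,0,0,0,0],[0,0,0,0,0,0,0]]' 40
python3 -m handwheel '[[0,0.004,0,0,0,0,0],[0,0.004,0,0,0,0,0],[0,0.004,0,0,0,0,0],[0,0,0,0,0,0,0]]' 40
```

```text
time: 5.98
tool_pos: [0.5764, -0.1245, 0.0593]
tcp_rot: [-1.208, 1.211, -1.211]
wrist_force: [0.1, 0.5, -0.7]
width: 0.41
time: 6.48
tool_pos: [0.5757, -0.1243, 0.0467]
tcp_rot: [-1.209, 1.212, -1.21]
wrist_force: [0.1, 0.2, -2.4]
width: 0.409
```

```bash
python3 -m handwheel '[[0,0.004,0,0,0,0,0],[0,0.004,0,0,0,0,0],[0,0.003,0,0,0,0,0],[0,0,0,0,0,0,0]]' 40
python3 -m handwheel '[[0,0.002,0,0,0,0,0],[0,0.001,0,0,0,0,0],[0,0.001,0,0,0,0,0],[0,0,0,0,0,0,0]]' 40
python3 - <<'E'
from h import *
cam('wrist','w5.png')
P,_=cloud('w5.png')
Q=P[270:332,232:285].reshape(-1,3);z=Q[:,2];print(np.percentile(z[~np.isnan(z)],[50,80,95]))
print(bot.read_state()['wrist_force'])
E
```

```text
time: 6.98
tool_pos: [0.5759, -0.1243, 0.0358]
tcp_rot: [-1.209, 1.211, -1.21]
wrist_force: [0.3, -1.1, -1.6]
width: 0.41
time: 7.48
tool_pos: [0.5762, -0.1244, 0.0322]
tcp_rot: [-1.208, 1.211, -1.211]
wrist_force: [0.6, -0.4, -0.6]
width: 0.408
[0.07428848 0.07491123 0.07537953]
[-0.35807056  0.41500808 -0.77869349]
```

View pics/w5.png

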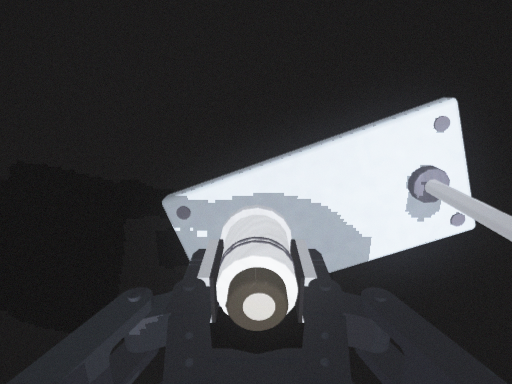

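The holder is on the spigot and almost home, with the face at about 74.5 mm. I'll push until there's contact force.

```bash
python3 -m handwheel '[[0,0.001,0,0,0,0,0],[0,0,0,0,0,0,0],[0,0,0,0,0,0,0]]' 
python3 -m handwheel '[[0,0.001,0,0,0,0,0],[0,0,0,0,0,0,0],[0,0,0,0,0,0,0]]'
```

```text
time: 7.9
tool_pos: [0.5764, -0.1244, 0.0314]
tcp_rot: [-1.208, 1.21, -1.211]
wrist_force: [0.2, 0.3, 0.9]
width: 0.408
time: 8.28
tool_pos: [0.5764, -0.1244, 0.0314]
tcp_rot: [-1.208, 1.21, -1.211]
wrist_force: [-2.5, 1.3, 6.4]
width: 0.407
```

```bash
python3 -m handwheel '[[0,0.001,0,0,0,0,0],[0,0,0,0,0,0,0],[0,0,0,0,0,0,0]]'
python3 -m handwheel '[[0,0,0,0,0,0,1],[0,0,0,0,0,0,1],[0,0,0,0,0,0,1],[0,0,0,0,0,0,1],[0,0,0,0,0,0,1],[0,0,0,0,0,0,1]]'
python3 - <<'E'
from h import *
cam('wrist','w6.png')
P,_=cloud('w6.png')
Q=P[250:345,225:300].reshape(-1,3);z=Q[:,2];print(np.nanpercentile(z,[50,80,95]))
E
```

```text
time: 8.65
tool_pos: [0.5765, -0.1245, 0.0313]
tcp_rot: [-1.208, 1.211, -1.211]
wrist_force: [-5.5, 1.7, 12.5]
width: 0.408
time: 9.4
tool_pos: [0.5762, -0.1244, 0.0292]
tcp_rot: [-1.208, 1.211, -1.211]
wrist_force: [0.5, -0.2, -0.2]
width: 1.0
[0.06416559 0.07369631 0.07439118]
```

View pics/w6.png

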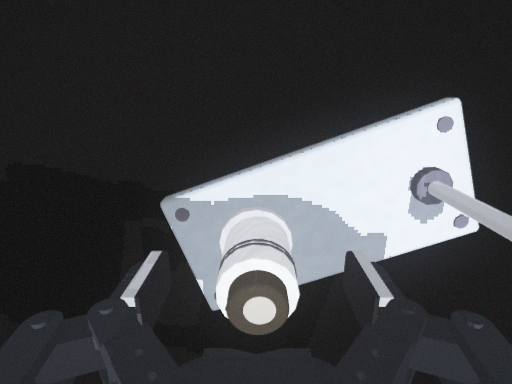

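The holder is released and seated with its face at 74 mm. Next I'll lift straight up and re-measure the holder and the collar.

```bash
python3 -m handwheel '[[0,-0.03,0,0,0,0,1],[0,-0.05,0,0,0,0,1],[0,-0.05,0,0,0,0,1],[0,-0.05,0,0,0,0,1],[0,-0.03,0,0,0,0,1],[0,0,0,0,0,0,1],[0,0,0,0,0,0,1]]'
python3 - <<'E'
from h import *
cam('wrist','w7.png');cam('side','s7.png');cam('top','t7.png')
im=cv2.imread('pics/s7.png');cv2.imwrite('pics/s7c.png',cv2.resize(im[155:215,195:265],None,fx=10,fy=10,interpolation=cv2.INTER_CUBIC)[:600])
E
```

```text
time: 10.32
tool_pos: [0.5755, -0.1242, 0.2381]
tcp_rot: [-1.209, 1.212, -1.21]
wrist_force: [-0.2, 0.2, -0.5]
width: 1.001
```

View pics/w7.png

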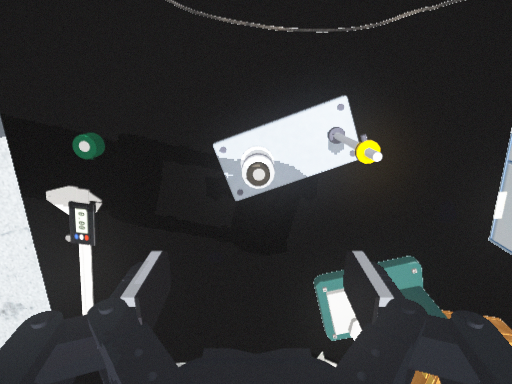

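View pics/s7c.png

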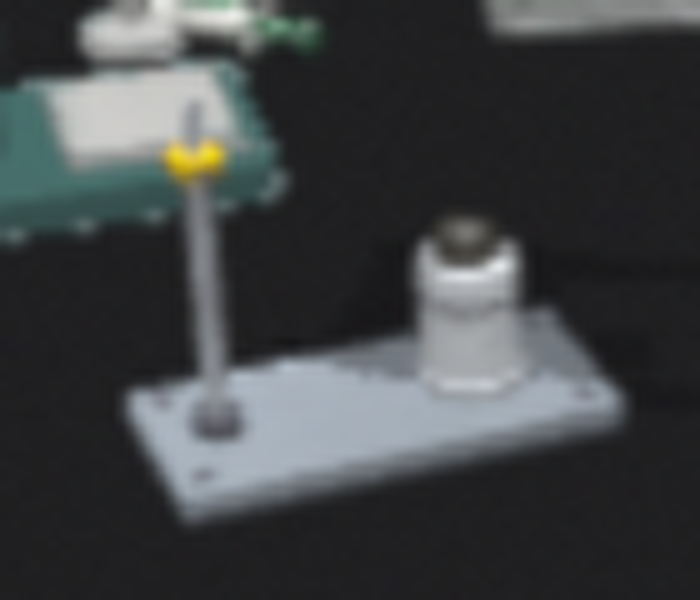

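```bash
python3 - <<'E'
from h import *
for n in ['w7.png','w4.png','t7.png','s7.png']:
    P,im=cloud(n); I=im.astype(int)
    m=(I[...,0]>150)&(I[...,1]>120)&(I[...,2]<100)
    k,lab,st,ce=cv2.connectedComponentsWithStats(m.astype(np.uint8))
    for i in range(1,k):
        if st[i,4]<6: continue
        Q=P[lab==i]; Q=Q[~np.isnan(Q[:,0])]
        if len(Q): print(n,ce[i].round(1),st[i],np.percentile(Q[:,2],[5,25,50,75,95]).round(4),np.median(Q,0).round(4))
print('holder',onplane('w7.png',258.5,174,.074))
im=cv2.imread('pics/w7.png')
cv2.imwrite('pics/w7a.png',cv2.resize(im[120:200,230:310],None,fx=7,fy=7,interpolation=cv2.INTER_CUBIC))
cv2.imwrite('pics/w7b.png',cv2.resize(im[125:175,325:395],None,fx=10,fy=10,interpolation=cv2.INTER_CUBIC))
E
```

```text
w7.png [366.1 150.5] [355 140  26  24 323] [0.122  0.1256 0.1262 0.1267 0.1276] [ 0.6666 -0.0893  0.1262]
w7.png [446.8 312.2] [443 311   8   3  13] [0.0016 0.0036 0.0051 0.0065 0.007 ] [ 0.8587 -0.3569  0.0051]
w7.png [493.1 319.3] [486 317  15   7  51] [0.0024 0.0043 0.0063 0.0088 0.0132] [ 0.9287 -0.3679  0.0063]
w7.png [504.3 332.5] [498 328  14   8  39] [0.0284 0.0322 0.0345 0.0362 0.0384] [ 0.925  -0.3674  0.0345]
w7.png [509.4 340.7] [506 338   6   8  19] [0.0451 0.0465 0.0492 0.0518 0.0526] [ 0.9201 -0.3669  0.0492]
w7.png [428.5 377.8] [422 372  15  12  84] [0.0281 0.0342 0.0408 0.0445 0.0472] [ 0.829  -0.4465  0.0408]
w7.png [437.7 381.2] [436 378   5   6  16] [0.0514 0.0518 0.0521 0.0527 0.0529] [ 0.8339 -0.438   0.0521]
w4.png [479.  207.7] [472 192  21  40 169] [0.1182 0.1193 0.12   0.1207 0.1215] [ 0.6609 -0.0887  0.12  ]
w4.png [495.7 218.8] [ 479  193   33   50 1105] [0.1235 0.1254 0.1261 0.1266 0.1272] [ 0.6639 -0.0911  0.1261]
t7.png [321.6   3.2] [308   0  28   6  40] [0.2336 0.2351 0.2359 0.2368 0.2383] [ 0.9313 -0.1118  0.2359]
t7.png [446.4  55.4] [ 406   33   75   47 2077] [0.0476 0.0499 0.0513 0.0529 0.0552] [ 0.8776 -0.4757  0.0513]
t7.png [307.4 129.7] [305 125   6   9  24] [-0.0033  0.1222  0.1241  0.1265  0.128 ] [ 0.663  -0.0906  0.1241]
t7.png [481.8 186. ] [479 185   7   3  20] [0.0187 0.0214 0.0229 0.0241 0.0255] [ 0.5329 -0.5678  0.0229]
s7.png [172.4 149.9] [158 141  26  18 239] [0.0483 0.0501 0.051  0.0519 0.0534] [ 0.8855 -0.451   0.051 ]
s7.png [214.3 170.5] [212 169   6   4  13] [0.0797 0.123  0.1244 0.1259 0.1265] [ 0.6704 -0.0851  0.1244]
holder [ 0.57695597 -0.12450028  0.074     ]
```

View pics/w7a.png

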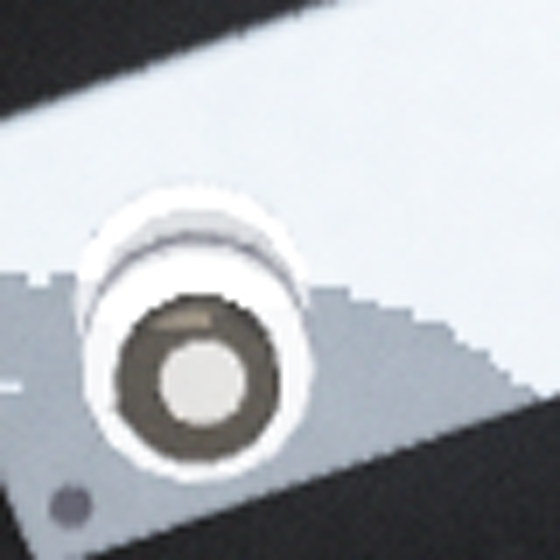

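View pics/w7b.png

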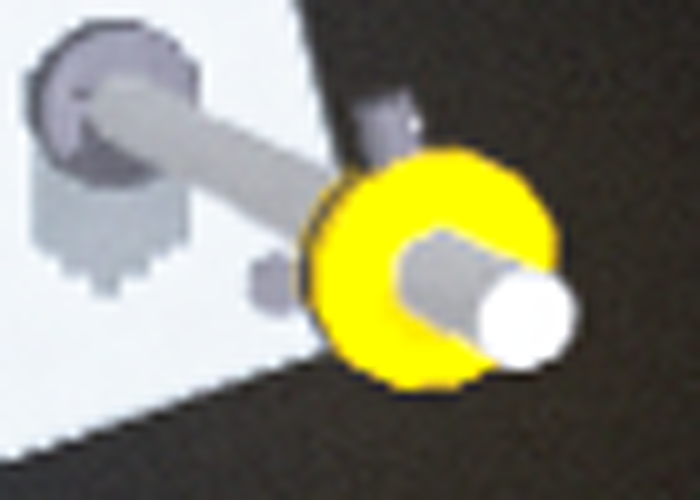

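```bash
python3 -m handwheel '[[-0.049,0,-0.011,0,0,0,1],[-0.049,0,-0.011,0,0,0,1],[-0.049,0,-0.011,0,0,0,1],[-0.049,0,-0.011,0,0,0,1],[-0.049,0,-0.011,0,0,0,1],[-0.049,0,-0.011,0,0,0,1],[-0.049,0,-0.011,0,0,0,1],[-0.049,0,-0.011,0,0,0,1]]'
python3 -m handwheel '[[0,0,0,0,-0.157,0,1],[0,0,0,0,-0.157,0,1],[0,0,0,0,-0.157,0,1],[0,0,0,0,-0.157,0,1],[0,0.03,0,0,-0.157,0,1],[0,0.02,0,0,0,0,1],[0,0,0,0,0,0,1]]'
python3 - <<'E'
from h import *
cam('wrist','w8.png')
s=bot.read_state(); print(s['tool_pos'],R.from_rotvec(s['tcp_rot']).as_matrix().round(3))
P,_=cloud('w7.png'); print('rodtop',P[155:159,375:380,2].round(4).max(),'plate',np.nanmedian(P[120:130,290:300,2]))
Q=P[165:182,250:268];print('face',np.nanmedian(Q[...,2]))
E
```

```text
time: 11.48
tool_pos: [0.4878, 0.269, 0.2377]
tcp_rot: [-1.211, 1.212, -1.211]
wrist_force: [0.9, -0.0, 0.2]
width: 0.999
time: 12.35
tool_pos: [0.487, 0.2667, 0.1859]
tcp_rot: [-1.486, 0.622, -0.615]
wrist_force: [0.2, -0.0, 0.2]
width: 0.999
[0.48806548 0.26727677 0.18767731] [[ 0.704 -0.003  0.71 ]
 [-0.71  -0.001  0.704]
 [-0.001 -1.    -0.003]]
rodtop 0.1483 plate 0.011597899579519066
face 0.07396359907666236
```

View pics/w8.png

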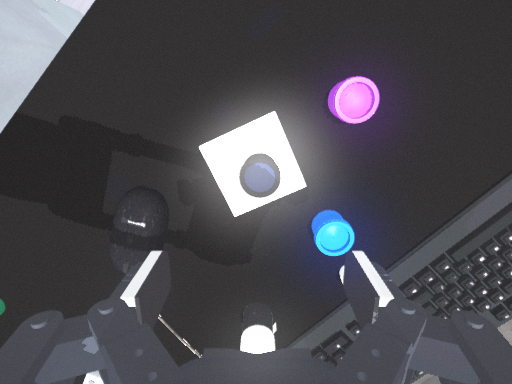

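```bash
python3 - <<'E'
from h import *
im=cv2.imread('pics/w8.png')
cv2.imwrite('pics/w8a.png',cv2.resize(im[135:215,220:300],None,fx=7,fy=7,interpolation=cv2.INTER_CUBIC))
P,_=cloud('w8.png')
T=P-np.array([.4867,.267,.187]); 
for n,(u,v) in dict(loupe=(260,165),blue=(334,238),purple=(353,98),mouse=(142,205),can=(257,335)).items():
    print(n,P[v,u].round(4),'jaw-axis',((P[v,u]-P[176,260])@[.704,.71,0]).round(3),'toolx',((P[v,u]-P[176,260])@[.71,-.704,0]).round(3))
E
```

```text
loupe [0.4789 0.2773 0.0355] jaw-axis 0.0 toolx -0.01
blue [0.5917 0.2764 0.0344] jaw-axis 0.079 toolx 0.07
purple [0.4957 0.3827 0.0329] jaw-axis 0.087 toolx -0.073
mouse [0.4221 0.1588 0.0307] jaw-axis -0.124 toolx 0.033
can [0.61   0.141  0.0565] jaw-axis -0.004 toolx 0.179
```

View pics/w8a.png

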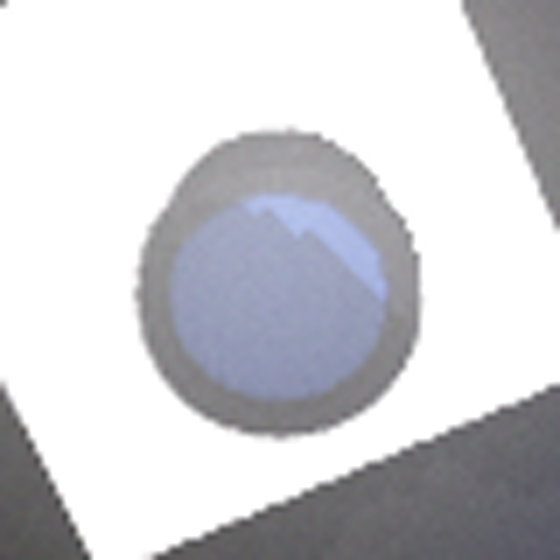

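```bash
python3 - <<'E'
from h import *
p=onplane('w8.png',259.4,177.1,.040);s=bot.read_state();Rm=R.from_rotvec(s['tcp_rot']).as_matrix()
print(p,s['tool_pos'],Rm.T@(p-s['tool_pos']))
for i in range(5):
    optics.read_camera('wrist') if i==0 else 0
    print(bot.read_state()['tool_pos'])
E
```

```text
[0.48631696 0.26895699 0.04      ] [0.48806548 0.26727677 0.18767731] [-0.0022632   0.14767929  0.00041603]
[0.48891997 0.26770145 0.1889719 ]
[0.48891997 0.26770145 0.1889719 ]
[0.48891997 0.26770145 0.1889719 ]
[0.48891997 0.26770145 0.1889719 ]
[0.48891997 0.26770145 0.1889719 ]
```

```bash
python3 -m handwheel '[[-0.0023,0.05,0,0,0,0,1],[0,0.05,0,0,0,0,1],[0,0.04,0,0,0,0,1],[0,0.02,0,0,0,0,1],[0,0,0,0,0,0,1],[0,0,0,0,0,0,1]]'
python3 - <<'E'
from h import *
cam('wrist','w9.png')
E
```

```text
time: 13.2
tool_pos: [0.4889, 0.2702, 0.031]
tcp_rot: [-1.479, 0.614, -0.618]
wrist_force: [0.3, 0.1, 0.9]
width: 1.003
```

View pics/w9.png

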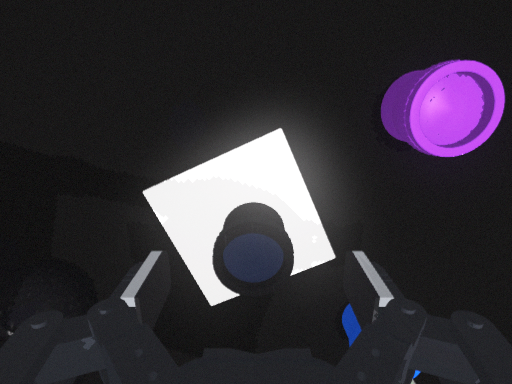

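```bash
python3 - <<'E'
from h import *
p=onplane('w9.png',254,257.5,.039);s=bot.read_state();Rm=R.from_rotvec(s['tcp_rot']).as_matrix()
print(p,s['tool_pos'],Rm.T@(p-s['tool_pos']))
P,_=cloud('w9.png')
for v in range(205,300,6): print(v,P[v,254].round(4))
E
```

```text
[0.48611843 0.2702508  0.039     ] [0.48914729 0.27029993 0.0313781 ] [-0.0020922  -0.00763197 -0.00215535]
205 [0.4746 0.2816 0.007 ]
211 [0.4748 0.2815 0.0161]
217 [0.473  0.2835 0.0311]
223 [0.4732 0.2833 0.0378]
229 [0.4744 0.2821 0.0409]
235 [0.4789 0.2776 0.0346]
241 [0.4806 0.2758 0.0363]
247 [0.4828 0.2736 0.0368]
253 [0.4856 0.2708 0.0358]
259 [0.4876 0.2687 0.0368]
265 [0.4896 0.2667 0.038 ]
271 [0.493  0.2633 0.0359]
277 [0.4958 0.2604 0.0354]
283 [0.4987 0.2574 0.0347]
289 [0.4996 0.2566 0.0382]
295 [0.5013 0.2549 0.04  ]
```

```bash
python3 -m handwheel '[[-0.0018,0.01,-0.002,0,0,0,1],[0,0.012,0,0,0,0,1],[0,0,0,0,0,0,1]]'
python3 -m handwheel '[[0,0,0,0,0,0,0],[0,0,0,0,0,0,0],[0,0,0,0,0,0,0],[0,0,0,0,0,0,0],[0,0,0,0,0,0,0],[0,0,0,0,0,0,0]]' 40
python3 - <<'E'
from h import *
cam('wrist','w10.png')
E
```

```text
time: 13.62
tool_pos: [0.4833, 0.2686, 0.0058]
tcp_rot: [-1.484, 0.618, -0.614]
wrist_force: [0.1, 0.0, -1.0]
width: 1.003
time: 14.38
tool_pos: [0.4853, 0.2696, 0.0078]
tcp_rot: [-1.481, 0.615, -0.616]
wrist_force: [0.7, 1.4, 4.2]
width: 0.459
```

View pics/w10.png

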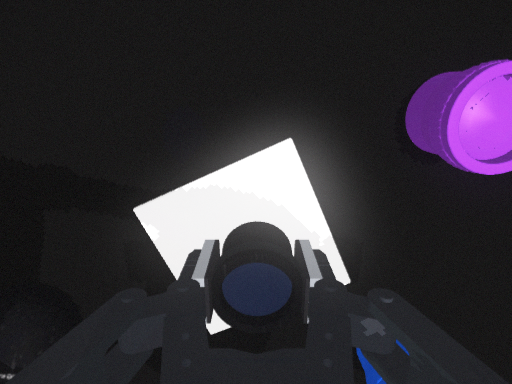

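Gripped on the lower tube. I'll lift, carry it over the stand at height, and turn so that the camera sees both the collar and the loupe.

```bash
python3 -m handwheel '[[0,-0.02,0,0,0,0,0],[0,-0.04,0,0,0,0,0],[0,-0.05,0,0,0,0,0],[0,-0.05,0,0,0,0,0],[0,-0.04,0,0,0,0,0],[0,0,0,0,0,0,0]]'
python3 -m handwheel '[[0.025,0,-0.015,0,0,0,0],[0.043,0,-0.0266,0,0,0,0],[0.043,0,-0.0266,0,0,0,0],[0.043,0,-0.0266,0,0,0,0],[0.043,0,-0.0266,0,0,0,0],[0.043,0,-0.0266,0,0,0,0],[0.043,0,-0.0266,0,0,0,0],[0.043,0,-0.0266,0,0,0,0]]'
python3 -m handwheel '[[0.018,0,-0.0118,0,0,0,0],[0,0,0,0,0.157,0,0],[0,0,0,0,0.157,0,0],[0,0,0,0,0.157,0,0],[0,0,0,0,0.157,0,0],[0,0,0,0,0.157,0,0],[0,0,0,0,0.157,0,0],[0,0,0,0,0.157,0,0]]'
python3 -m handwheel '[[0,0,0,0,0.157,0,0],[0,0,0,0,0.157,0,0],[0,0,0,0,0.157,0,0],[0,0,0,0,0,0,0],[0,0,0,0,0,0,0]]'
python3 - <<'E'
from h import *
cam('wrist','w11.png')
s=bot.read_state(); print(s['tool_pos'],R.from_rotvec(s['tcp_rot']).as_matrix().round(3))
E
```

```text
time: 15.18
tool_pos: [0.4868, 0.2703, 0.2112]
tcp_rot: [-1.476, 0.612, -0.619]
wrist_force: [-0.1, -0.2, -1.5]
width: 0.459
time: 16.18
tool_pos: [0.5707, -0.105, 0.2047]
tcp_rot: [-1.482, 0.619, -0.613]
wrist_force: [1.3, 0.9, -1.0]
width: 0.458
time: 17.18
tool_pos: [0.5752, -0.1237, 0.2054]
tcp_rot: [-1.042, 1.444, -1.439]
wrist_force: [0.5, 0.7, -0.1]
width: 0.456
time: 17.8
tool_pos: [0.5758, -0.1243, 0.2063]
tcp_rot: [-0.731, 1.761, -1.758]
wrist_force: [-0.2, 0.6, -0.4]
width: 0.46
[ 0.57598539 -0.12441704  0.20660049] [[-0.707 -0.001  0.708]
 [-0.708  0.    -0.707]
 [ 0.001 -1.    -0.001]]
```

View pics/w11.png

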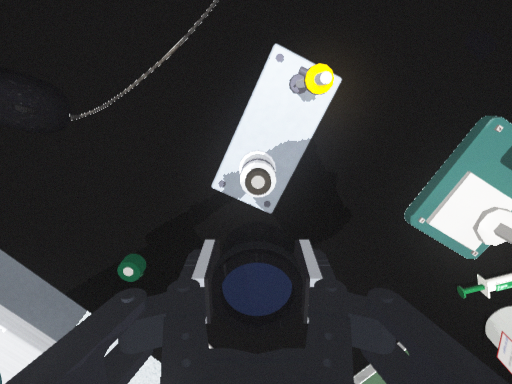

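The specimen face is at (258,182), the collar at (320,79), and the loupe's lens at (257,289). Now measuring the offsets.

```bash
python3 - <<'E'
from h import *
im=cv2.imread('pics/w11.png')
cv2.imwrite('pics/w11a.png',cv2.resize(im[145:215,225:295],None,fx=8,fy=8,interpolation=cv2.INTER_CUBIC))
b=cv2.resize(im[230:335,195:315],None,fx=5,fy=5,interpolation=cv2.INTER_CUBIC); b=np.clip(255*(b/255.)**.5,0,255).astype(np.uint8)
cv2.imwrite('pics/w11b.png',b)
P,_=cloud('w11.png');T,K=None,None
s=bot.read_state();Rm=R.from_rotvec(s['tcp_rot']).as_matrix()
for v in range(232,330,5): print(v,P[v,257].round(4), (Rm.T@(P[v,257]-s['tool_pos'])).round(4))
E
```

```text
232 [ 0.5869 -0.1138  0.2131] [-0.0152 -0.0065  0.0002]
237 [ 0.5882 -0.1125  0.2222] [-0.017  -0.0156  0.0002]
242 [ 0.589  -0.1118  0.2291] [-0.0181 -0.0225  0.0002]
247 [ 0.589  -0.1118  0.2336] [-0.0181 -0.0271  0.0002]
252 [ 0.5888 -0.1119  0.2375] [-0.0179 -0.0309  0.0002]
257 [ 0.5875 -0.1132  0.2384] [-0.0161 -0.0318  0.0002]
262 [ 0.5857 -0.115   0.238 ] [-0.0135 -0.0314  0.0002]
267 [ 0.5824 -0.1184  0.2344] [-0.0088 -0.0278  0.0002]
272 [ 0.581  -0.1197  0.2352] [-0.0069 -0.0286  0.0002]
277 [ 0.5795 -0.1213  0.2357] [-0.0047 -0.0291  0.0002]
282 [ 0.5774 -0.1234  0.2351] [-0.0017 -0.0285  0.0002]
287 [ 0.5755 -0.1252  0.235 ] [ 0.0009 -0.0284  0.0002]
292 [ 0.5744 -0.1263  0.2364] [ 0.0025 -0.0298  0.0002]
297 [ 0.572  -0.1287  0.2354] [ 0.0059 -0.0288  0.0002]
302 [ 0.5706 -0.1302  0.2361] [ 0.008  -0.0295  0.0002]
307 [ 0.5684 -0.1324  0.2356] [ 0.011  -0.029   0.0002]
312 [ 0.5655 -0.1353  0.2339] [ 0.0151 -0.0273  0.0003]
317 [ 0.5631 -0.1377  0.2332] [ 0.0185 -0.0266  0.0003]
322 [ 0.5629 -0.1379  0.2361] [ 0.0188 -0.0295  0.0003]
327 [ 0.5623 -0.1385  0.2384] [ 0.0196 -0.0318  0.0003]
```

View pics/w11a.png

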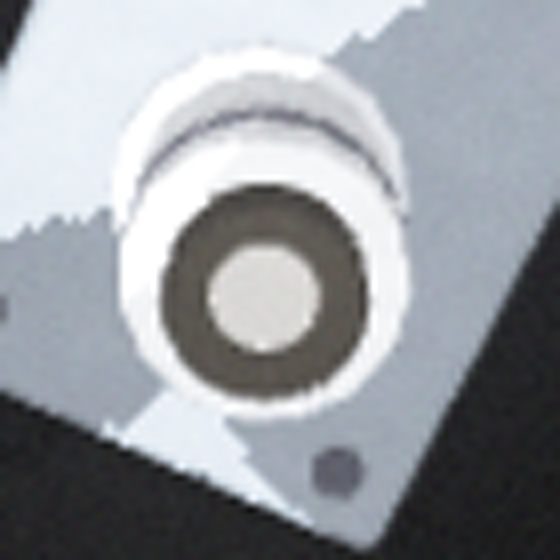

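View pics/w11b.png

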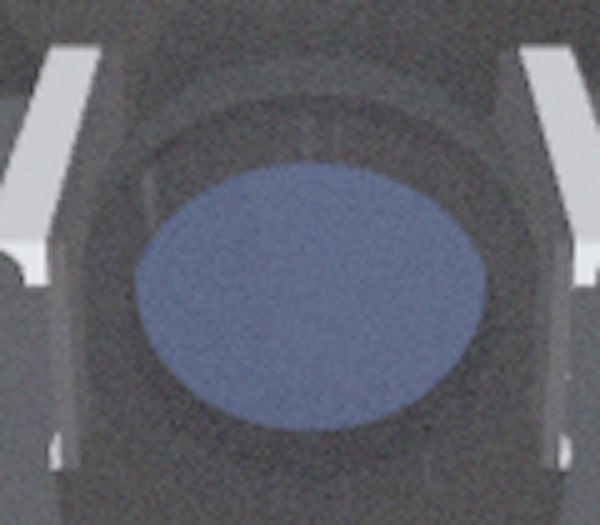

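```bash
python3 - <<'E'
from h import *
d=np.load('pics/w11.png.npz')
from scipy.optimize import least_squares
P,im=cloud('w11.png')
Rm=R.from_rotvec([-0.731,1.761,-1.758]).as_matrix()
a=onplane('w11.png',256.6,288.8,.2354); b=onplane('w11.png',257.6,181.5,.074)
print('loupe',a,'spec',b,'move tool',Rm.T@(b-a))
def fit(Q,r):
    f=least_squares(lambda c:np.hypot(Q[:,0]-c[0],Q[:,1]-c[1])-r,Q.mean(0)[:2],loss='soft_l1',f_scale=.001); return f.x.round(4),len(Q),np.abs(f.fun).mean().round(5)
Q=P[232:262,225:290].reshape(-1,3)
for z0,z1,r in((.205,.222,.02),(.23,.236,.021)): 
    q=Q[(Q[:,2]>z0)&(Q[:,2]<z1)]; print('loupe side',fit(q,r))
I=im.astype(int);m=(I[...,0]>150)&(I[...,1]>120)&(I[...,2]<100);m[:,:290]=0;m[:,345:]=0;m[110:]=0
q=P[m];print('collar',np.nanpercentile(q[:,2],[5,25,50,75,95]).round(4),np.nanmedian(q,0))
q=P[172:192,248:268].reshape(-1,3);print('face',np.nanmedian(q,0))
q=P[150:190,240:280].reshape(-1,3);q=q[(q[:,2]>.072)&(q[:,2]<.078)];print('face2',(q.min(0)+q.max(0))/2,len(q))
print('rodtop',P[76:80,324:330,2].max())
E
```

```text
loupe [ 0.57496792 -0.12556443  0.2354    ] spec [ 0.57703754 -0.12455567  0.074     ] move tool [-0.00222512  0.16139768  0.00104844]
loupe side (array([ 0.573 , -0.1274]), 526, np.float64(0.0004))
loupe side (array([ 0.5738, -0.1266]), 485, np.float64(0.0003))
collar [0.1241 0.1258 0.1263 0.1268 0.1275] [ 0.66764977 -0.08961621  0.1263284 ]
face [ 0.57689917 -0.1245645   0.07385875]
face2 [ 0.57640527 -0.12510688  0.07389258] 433
rodtop 0.14766998972860226
```

```bash
cat > ov.py <<'E'
from h import *
import sys
he=np.array(optics.read_camera('wrist')['hand_eye']); K=np.load('pics/w10.png.npz')['K']
def pt(X):
    q=((np.array(X)-he[:3,3])@he[:3,:3])@K.T; return q[:,:2]/q[:,2:]
t=np.linspace(0,2*np.pi,400)
def draw(n,cx,cz,yt=-.0318,out='o.png',box=(205,335,205,310),f=5,g=.4):
    im=cv2.imread('pics/'+n); v0,v1,u0,u1=box
    b=cv2.resize(im[v0:v1,u0:u1],None,fx=f,fy=f,interpolation=cv2.INTER_CUBIC); b=np.clip(255*(b/255.)**g,0,255).astype(np.uint8)
    for r,y,c in ((.021,yt,(0,0,255)),(.020,yt+.037,(0,255,0))):
        p=pt(np.c_[cx+r*np.cos(t),0*t+y,cz+r*np.sin(t)])
        for a,d in p: cv2.circle(b,(int((a+.5-u0)*f),int((d+.5-v0)*f)),0,c,-1)
    return b
E
python3 - <<'E'
from ov import *
print(he.round(4))
o=[draw('w10.png',cx,.0003,f=4) for cx in (.0003,.003)]
cv2.imwrite('pics/ov1.png',np.hstack(o)[:600,:])
print(np.hstack(o).shape)
E
```

```text
[[-1.000e-04  9.489e-01  3.155e-01 -8.030e-02]
 [-4.000e-04 -3.155e-01  9.489e-01 -1.423e-01]
 [ 1.000e+00 -0.000e+00  4.000e-04  2.000e-04]
 [ 0.000e+00  0.000e+00  0.000e+00  1.000e+00]]
(520, 840, 3)
```

View pics/ov1.png

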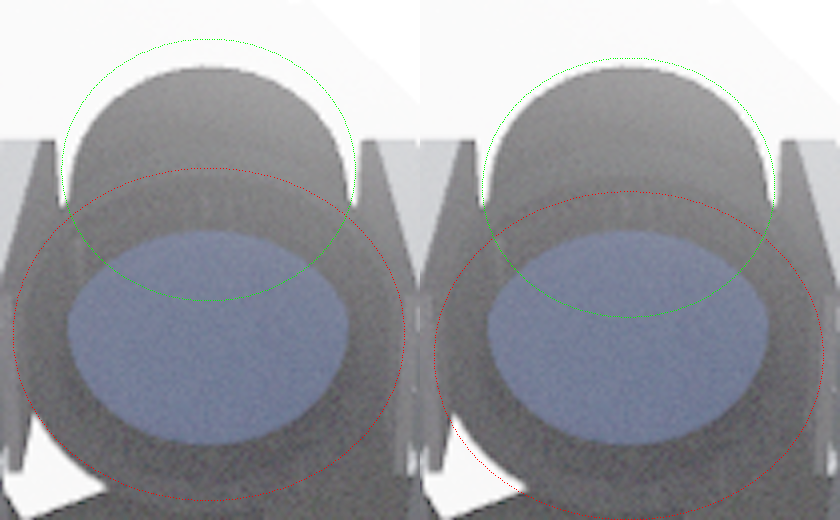

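```bash
python3 - <<'E'
from ov import *
from scipy.optimize import brentq
def xat(v,y): return brentq(lambda x: pt([[x,y,0]])[0,1]-v,-.08,.08)
for y in(.0032,.0052): print('rim near x',y,xat(220.8,y))
for y in (-.0318,-.030): print('top near', xat(248.6,y), xat(251,y))
print('flare low', [ (y,round(xat(241.6,y),4)) for y in (-.020,-.022,-.024)])
im=cv2.imread('pics/w10.png')
b=cv2.resize(im[225:300,205:310],None,fx=7,fy=7,interpolation=cv2.INTER_CUBIC); b=np.clip(255*(b/90.)**.7,0,255).astype(np.uint8)
cv2.imwrite('pics/w10c.png',b)
E
```

```text
rim near x 0.0032 -0.016843464529161918
rim near x 0.0052 -0.015970480904309824
top near -0.019769168341093095 -0.01866514748755725
top near -0.018782236375382146 -0.0176602273921391
flare low [(-0.02, -0.0168), (-0.022, -0.0179), (-0.024, -0.0189)]
```

View pics/w10c.png

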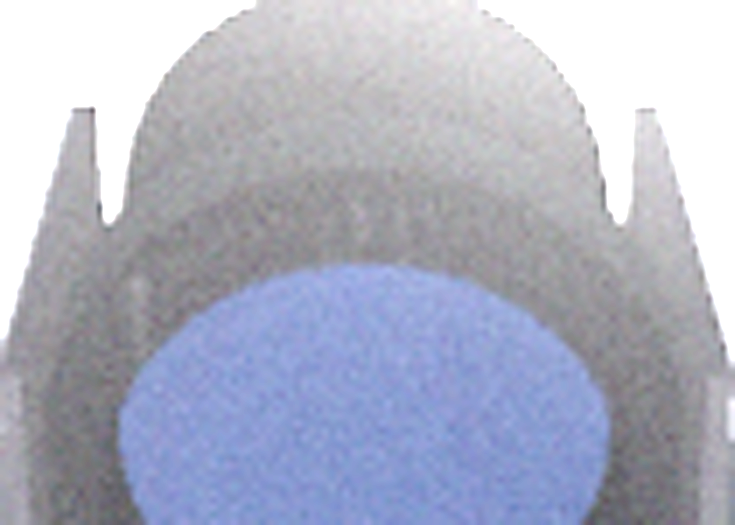

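```bash
python3 -m handwheel '[[-0.002,0.015,0.001,0,0,0,0],[0,0.025,0,0,0,0,0],[0,0.02,0,0,0,0,0],[0,0.01,0,0,0,0,0],[0,0.007,0,0,0,0,0],[0,0,0,0,0,0,0],[0,0,0,0,0,0,0],[0,0,0,0,0,0,0]]'
python3 - <<'E'
from h import *
cam('wrist','w12.png');cam('side','s12.png');cam('top','t12.png')
s=bot.read_state(); print(s['tool_pos'],R.from_rotvec(s['tcp_rot']).as_matrix().round(4))
im=cv2.imread('pics/s12.png');cv2.imwrite('pics/s12c.png',cv2.resize(im[125:215,190:290],None,fx=6,fy=6,interpolation=cv2.INTER_CUBIC))
E
```

```text
time: 18.95
tool_pos: [0.5792, -0.1243, 0.1312]
tcp_rot: [-0.726, 1.76, -1.762]
wrist_force: [-0.3, 0.2, -0.4]
width: 0.455
[ 0.5788182  -0.12419004  0.13081034] [[-7.082e-01  9.000e-04  7.060e-01]
 [-7.060e-01 -2.000e-04 -7.082e-01]
 [-4.000e-04 -1.000e+00  8.000e-04]]
```

View pics/w12.png

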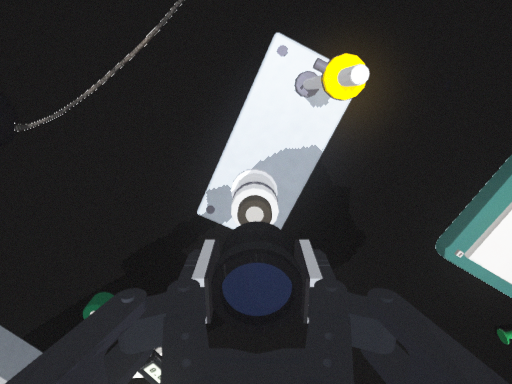

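View pics/s12c.png

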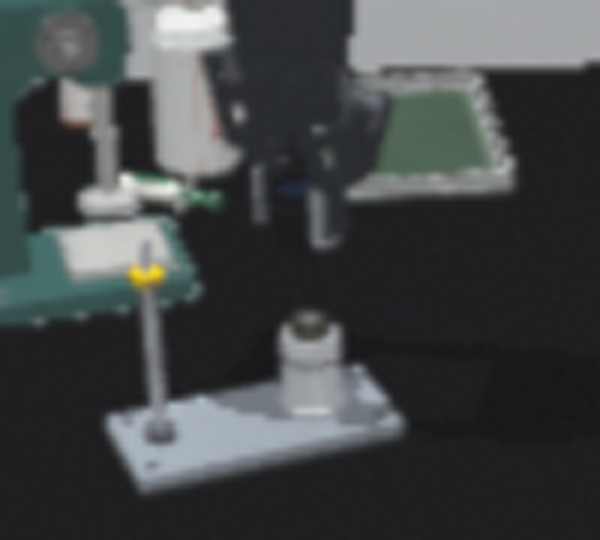

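```bash
python3 - <<'E'
from h import *
im=cv2.imread('pics/w12.png')
cv2.imwrite('pics/w12a.png',cv2.resize(im[160:250,215:300],None,fx=7,fy=7,interpolation=cv2.INTER_CUBIC)[:600])
P,I=cloud('w12.png');I=I.astype(int)
m=(I[...,0]>150)&(I[...,1]>120)&(I[...,2]<100)&(np.arange(512)>300)[None,:];m[110:]=0
q=P[m];print('collar',np.nanpercentile(q[:,2],[5,25,50,75,95]).round(4))
print('rodtop',np.median(P[72:77,356:364,2]))
q=P[250:332,225:290].reshape(-1,3);
print('loupe top hi',np.nanpercentile(q[:,2],[50,80,90,95,98]))
P1,_=cloud('w11.png');q=P1[250:332,225:290].reshape(-1,3);print('w11',np.nanpercentile(q[:,2],[50,80,90,95,98]))
P1,_=cloud('w10.png');q=P1[250:332,225:290].reshape(-1,3);print('w10',np.nanpercentile(q[:,2],[50,80,90,95,98]))
print('face',np.nanmedian(P[207:220,245:265,2]),'plate',np.nanmedian(P[120:135,260:290,2]))
E
```

```text
collar [0.1243 0.1258 0.1263 0.1268 0.1275]
rodtop 0.14681110999573432
loupe top hi [0.15989522 0.16262388 0.1632153  0.16354547 0.16382495]
w11 [0.23501119 0.23783396 0.23837276 0.23865917 0.23894669]
w10 [0.03648391 0.03928015 0.03982789 0.04011955 0.04043735]
face 0.07404433150023573 plate 0.011788203017824683
```

View pics/w12a.png

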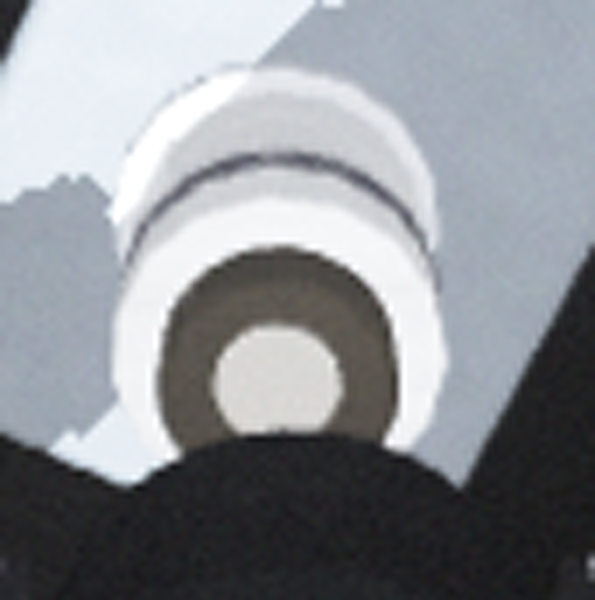

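```bash
python3 - <<'E'
from ov import *
def ray(u,v,y):
    r=he[:3,:3]@np.array([(u-K[0,2])/K[0,0],(v-K[1,2])/K[1,1],1]);return he[:3,3]+r*(y-he[1,3])/r[1]
tz=.1308
print('spec in tool',ray(254.4,214.0,tz-.074), ray(254.4,214,tz+.0005-.074))
print('lens in tool',ray(256.6,288.8,-.0288))
im=draw('w12.png',.001,0,box=(235,335,200,315),f=6,g=.4)
cv2.imwrite('pics/ov2.png',im)
E
```

```text
spec in tool [ 0.00131925  0.0568     -0.00127304] [ 0.00152435  0.0573     -0.00127676]
lens in tool [ 0.00174961 -0.0288      0.00025441]
```

View pics/ov2.png

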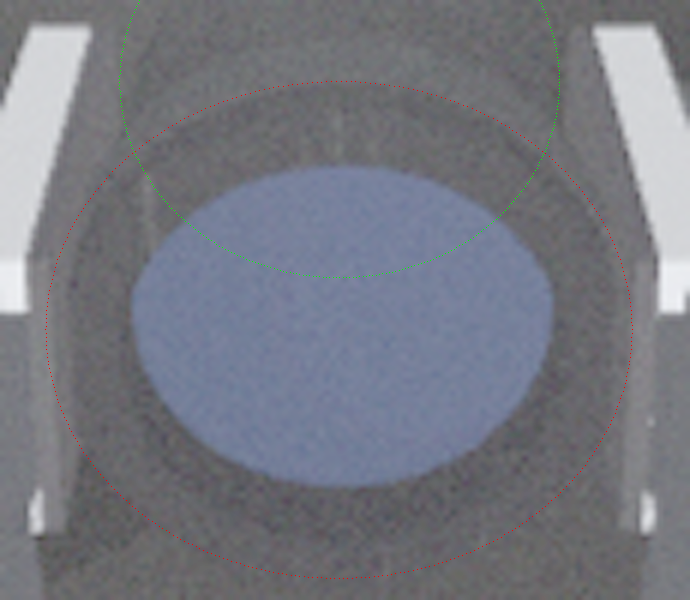

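```bash
python3 -m handwheel '[[0,0.002,-0.001,0,0,0,0],[0,0.002,-0.0005,0,0,0,0],[0,0,0,0,0,0,0],[0,0,0,0,0,0,0],[0,0,0,0,0,0,0],[0,0,0,0,0,0,0]]'
python3 - <<'E'
from h import *
cam('wrist','w13.png');cam('top','t13.png');cam('side','s13.png')
s=bot.read_state(); print(s['tool_pos'],R.from_rotvec(s['tcp_rot']).as_matrix().round(4),s['joint_vel'].round(4))
im=cv2.imread('pics/w13.png')
cv2.imwrite('pics/w13a.png',cv2.resize(im[160:250,215:300],None,fx=7,fy=7,interpolation=cv2.INTER_CUBIC)[:600])
P,I=cloud('w13.png');I=I.astype(int)
m=(I[...,0]>150)&(I[...,1]>120)&(I[...,2]<100)&(np.arange(512)>300)[None,:];m[110:]=0
q=P[m];print('collar',np.nanpercentile(q[:,2],[5,25,50,75,95]).round(4), np.nanmedian(q,0))
q=P[250:332,225:290].reshape(-1,3);print('loupe top',np.nanpercentile(q[:,2],[50,80,90,95,98]))
print('face',np.nanmedian(P[207:222,245:265,2]))
# tilt: lens plane
v,u=np.mgrid[270:308,232:282]; e=((v-289)/27)**2+((u-257)/35)**2<.6
q=P[270:308,232:282][e];c,*_=np.linalg.lstsq(np.c_[q[:,:2]-q[:,:2].mean(0),np.ones(len(q))],q[:,2],rcond=None);print('lens tilt',c[:2])
E
```

```text
time: 19.9
tool_pos: [0.5775, -0.1231, 0.1263]
tcp_rot: [-0.728, 1.761, -1.761]
wrist_force: [0.1, -0.2, -0.8]
width: 0.456
[ 0.577518   -0.12304521  0.12635525] [[-7.082e-01  1.000e-04  7.060e-01]
 [-7.060e-01 -0.000e+00 -7.082e-01]
 [-1.000e-04 -1.000e+00  1.000e-04]] [ 0.0004  0.0003  0.0015 -0.0015  0.0014 -0.0004]
collar [0.1241 0.1258 0.1263 0.1268 0.1275] [ 0.66689669 -0.08876483  0.12628846]
loupe top [0.15499172 0.15780138 0.15838474 0.15870826 0.15902225]
face 0.07394598206375402
 ** On entry to DLASCL parameter number  4 had an illegal value
 ** On entry to DLASCL parameter number  4 had an illegal valueTraceback (most recent call last):
  File "<stdin>", line 13, in <module>
    x, resids, rank, s = _umath_linalg.lstsq(a, b, rcond,
                         ~~~~~~~~~~~~~~~~~~~^^^^^^^^^^^^^
                                             signature=signature)
                                             ^^^^^^^^^^^^^^^^^^^^
    raise LinAlgError("SVD did not converge in Linear Least Squares")
numpy.linalg.LinAlgError: SVD did not converge in Linear Least Squares
```

View pics/w13a.png

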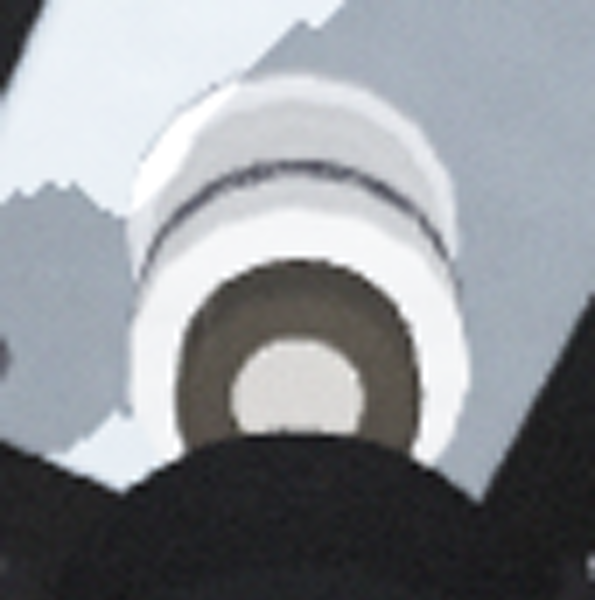

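View pics/t13.png

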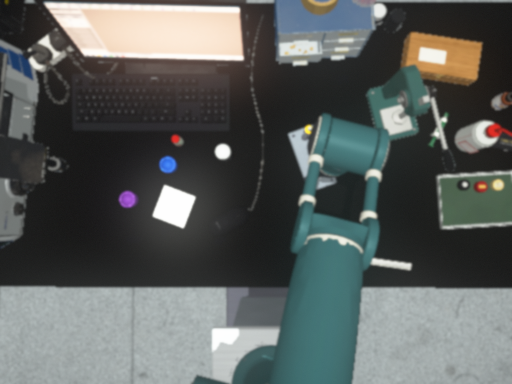

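```bash
python3 - <<'E'
from ov import *
def ray(u,v,y):
    r=he[:3,:3]@np.array([(u-K[0,2])/K[0,0],(v-K[1,2])/K[1,1],1]);return he[:3,3]+r*(y-he[1,3])/r[1]
print('spec in tool',ray(257.2,216.3,.1263-.074))
P,_=cloud('w13.png');v,u=np.mgrid[270:308,232:282]; e=((v-289)/27)**2+((u-257)/35)**2<.6
q=P[270:308,232:282][e];q=q[~np.isnan(q[:,2])];c,*_=np.linalg.lstsq(np.c_[q[:,:2]-q[:,:2].mean(0),np.ones(len(q))],q[:,2],rcond=None);print('lens tilt',c,len(q))
P,_=cloud('w8.png')
E
```

```text
spec in tool [0.00119448 0.0523     0.00069989]
lens tilt [-0.00435422  0.00408152  0.15498046] 1672
```

```bash
python3 - <<'E'
from h import *
im=cv2.imread('pics/s13.png');cv2.imwrite('pics/s13c.png',cv2.resize(im[140:210,200:280],None,fx=8,fy=8,interpolation=cv2.INTER_CUBIC))
E
```

```text
(no output)
```

View pics/s13c.png

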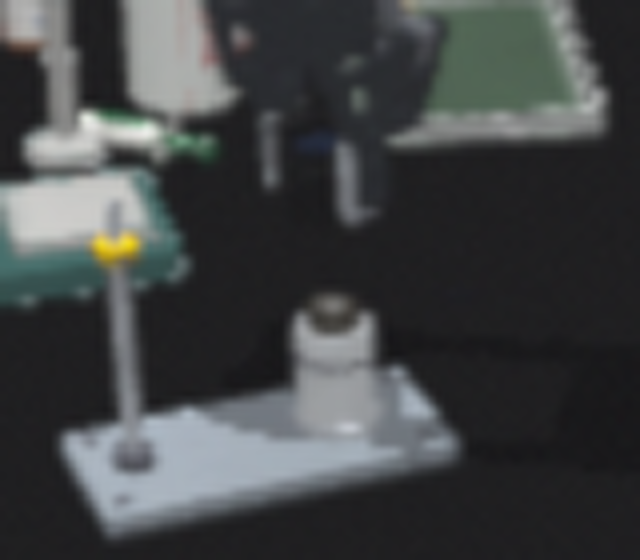

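```bash
python3 -m handwheel '[[-0.0004,-0.0007,0.0004,0,0,0,0],[0,0,0,0,0,0,0],[0,0,0,0,0,0,0],[0,0,0,0,0,0,0],[0,0,0,0,0,0,0],[0,0,0,0,0,0,0]]'
python3 - <<'E'
from h import *
cam('wrist','w14.png')
P,I=cloud('w14.png')
q=P[250:332,225:290].reshape(-1,3);print('loupe top',np.nanpercentile(q[:,2],[50,80,90,95,98]),'face',np.nanmedian(P[207:222,248:268,2]))
s=bot.read_state();print(s['tool_pos'],s['joint_vel'].round(4))
im=cv2.imread('pics/w14.png')
cv2.imwrite('pics/w14a.png',cv2.resize(im[160:250,215:300],None,fx=7,fy=7,interpolation=cv2.INTER_CUBIC)[:600])
E
```

```text
time: 20.85
tool_pos: [0.578, -0.123, 0.127]
tcp_rot: [-0.728, 1.761, -1.761]
wrist_force: [-0.4, -0.6, -0.6]
width: 0.456
loupe top [0.15562899 0.15843501 0.15897226 0.15928695 0.15955878] face 0.07395236242320653
[ 0.57802694 -0.12303865  0.1269645 ] [ 0.0012 -0.0005 -0.      0.0004  0.0002  0.0007]
```

View pics/w14a.png

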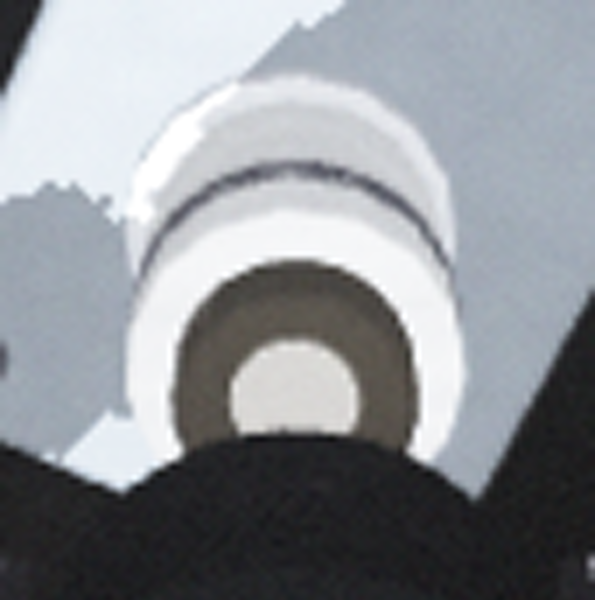

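The specimen spot is at crop (294,397), directly behind the apex of the loupe's outline. The loupe's top is at 159.1 mm, so its rim is at 122.1 mm. The collar line is at 122.3 mm and the arm is still, so I'm handing in.

```bash
python3 -c "
from workcell import workorder; print(workorder.finish_job())"
```

```text
the job is handed in; nothing more can be done
None
```

I pushed the holder home on the spigot and released it. The loupe is now held still in the gripper over the specimen, and I handed the job in at about 21 s. No verdict was reported.

- **Holder:** I pressed it down with about 12 N before letting go. The specimen face now measures 73.9–74.0 mm above the worktop, against 74 mm when home.
- **Height:** the loupe's lower rim is at about 122.1 mm. I worked that out from its top at about 159.1 mm less its 37 mm height. The collar's top measured 126.3 mm, which puts its black line at 122.3 mm.
- **Level:** the lens tilts about 0.3°, and the wrist force was close to zero.
- **Centring:** this is my least certain result. Across the jaws the loupe is within about 0.5 mm of the specimen's centre. In the other direction, estimates of where the loupe sits in the gripper disagreed, running from about 0.3 to 3 mm from the fingertip point. I centred on about 1.6 mm, so the error that way is probably 1–1.5 mm.
- **Other objects:** the collar's height reading did not change during the job. In the last top view the vial and canister are where they started. The arm hides the green mount there, but it was in place in the wrist view about 2 s before hand-in.

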